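Lift the crystal tray off its drying stand with the spatula

ROBOT

A 7-joint arm with a two-finger parallel gripper is mounted at the origin on the work surface. World frame = base frame: x ahead of the robot, y to its left, z up, the work surface at z = 0. Lengths are in mm, angles in rad, forces in N, time in s.
With the tool pointing down it reaches from about 400 to 850 mm from the base axis. Payload 4.4 kg.
Tool frame: the origin (TCP) lies at the very end of the fingers, on their centre line; the grasp point (between the pads) lies 19 mm behind it; z points along the fingers, y is the direction in which the jaws open and shut (so a half turn about z gives the same grasp; the last joint's range is limited). The gripper opens to 94 mm and grips with 3 to 60 N. Pads are 16 mm wide; open, the fingers measure 119 mm over their backs; the gripper's body (75 mm by 177 mm) begins 78 mm behind the grasp point.
Start: joints at [-1.27, 0.628, 0.038, 1.517, -0.027, 0.996, -0.02], TCP at [233.086, 606.786, 205.478] pointing down, gripper open.
Joint ranges: [-3.06, 3.06], [-0.37, 2.12], [-1.25, 1.32], [0.18, 2.47], [-1.1, 4.24], [0.23, 1.98], [-2.94, 2.94]. Speed limits (rad/s): [2.57, 2.57, 3.14, 3.14, 3.14, 3.14, 3.14].

INTERFACE

Orientations are given as a unit quaternion [x, y, z, w].
In Python, from plant import manip gives the robot as it stands. The module is installed in compiled form; this text tells all that it offers.
- The arm moves only by the tool apply_moves, never from a script. Its argument "series" is a list of rows, each an object of numbers: "x", "y", "z": the shift along the tool's x, y, z in units of 40 mm (1.0 is 40 mm); "twist": the turn about the tool's z in units of 2 rad (1.0 is 2 rad); "grip": the gripper command: -1 is shut, 1 is fully open, values between are in proportion. A call has 1 to 12 rows; each row shifts and turns the pose as measured when the row begins, along the tool's axes as they then stand; what a row does not reach is not made up. A row lasts 1/10 s, in which the tool goes at most 50 mm and 8.59 degrees, less where a joint would pass 70% of its speed; a pose out of reach is approached as far as the arm can. A call with a number of a shift or a turn outside -1 to 1 is refused whole. A call with a gripper value outside its range is refused whole. The fingers move at their own pace and stop on an object; "force" is the grip in N (left out, the last holds). Time passes only in rows, so rows that do not move let the fingers close. It gives the time, the measured TCP pose, the force and the opening at its end, in the units of the state.
- manip.observe(): the state, without advancing time (a new reading comes with each control period).
- manip.read_camera(name): name is "scene" or "side" or "wrist"; returns the picture (420x560x3 uint8, blue, green, red); there is no depth.
- manip.get_calibration(name): a dict with "intrinsics" (3x3 intrinsics, pixels), "eye" and "rotation" of the camera in the world; the wrist camera has in their place "T_tool_cam" (4x4, takes a point from camera to tool coordinates, whose origin is the TCP and whose axes are the flange's). Camera axes: x right, y up, looking along -z (the intrinsics and any distortion apply to the point x, -y, -z); pixel columns grow to the right and rows downward; lengths in mm; the calibration is good to about 2 mm. The wrist camera is an equidistant fisheye: a pixel r from the principal point sees the ray r / f radians off the axis. A picture is of the moment at which its call begins: read the wrist's pose just before it. get_calibration takes no time and is no camera call.
- manip.job_done(): hands the job in, once; it reports no verdict.
Trained networks look in the newest picture that a camera, given by its name, has taken for a name from the list of things; names that differ only in an ending like _2 or _b are one class to them, and where a whole thing is asked for, a point or a joint stands for the part that bears it (a point fixed in the world has none). Each returns a list of dicts, best first, with "score" (0 to 1); they miss things now and then, are a little off and sometimes report something else, mostly with a low value. They report only what shows in the picture. A call takes as long as a camera call. They do not tell look-alikes from the thing itself.
- manip.recognise(camera, label): "bbox" ([left, top, right, bottom] in pixels, round what is visible of it).
The state is a dict: "time": time; "joints": joint angles; "joint_vel": joint speeds; "tau": joint torques, N m; "tool_pos": TCP position; "eef_rot": TCP orientation; "contact_force": force on the tool from outside, world axes, zero at the start; "wrist_torque": the same for the moment, N m; "opening": finger opening in mm.
Only numpy, scipy, OpenCV 4.12 (cv2) and the standard library are available. Lean on these libraries where they do the work, as an engineer would, in place of code of your own. Each camera call takes 0.05 s, during which the arm holds its last target.

TASK

Take the orange-handled spatula by its handle, slide its blade in through an open end of the blue drying stand until it is centred under the green crystal tray, and lift the tray straight up on the blade, at least 8 cm above the stand. Never touch the tray itself with the robot, keep it level all the way, and leave the bottles, bowl and beaker where they are. Finish while still holding the spatula, with the tray level and still in the air, carried by the blade alone.

Things in the scene. Friction and masses are not known exactly. Their poses are not given: they have to be found in the camera images.
- tray: The tray to lift: a shallow square open tray of green plastic, 110 x 110 mm outside, 22 mm high, flat underside, about 60 to 130 g, with pink crystals stuck to its floor. Origin: centre of its underside; z up, x and y along its sides. It starts loose on top of the stand, roughly centred (within 6 mm and 0.06 rad) and lined up with it.
- stand: Drying stand, fixed to the table: two blue rails 130 mm long (along its x), 16 mm wide, tops 45 mm above the table, on a white base plate 5 mm thick. Between them a straight channel 84 mm wide (y -42 to 42 mm), open at both ends (-x end nearer the spatula), free from z = 5 to 45 mm, so a blade passes lengthwise under the tray. Origin: centre of its underside.
- spatula: Spatula lying loose and flat, rigid, 110 g. Origin: on its underside below the grip point; x points handle to blade, z up. Orange handle: flat-sided bar 20 mm wide, 32 mm high, x -70 to 40 mm. Steel tang 24 mm wide, x 35 to 70. Flat steel blade 60 mm wide, x 65 to 155; tang and blade 3 mm thick (z 0 to 3). The loaded blade pulls nose-down in the grip: grip firmly, about 50 N.
- spatula_grip (a point): Where to pinch the spatula handle from above, closing across its 20 mm width: on its centre line, 22 mm above its underside (spatula x = 0).
- spatula_blade (a point): Centre of the blade's upper face (spatula x = 110 mm, z = 3 mm).
- bottle_a: Bystander: pale clear bottle with red cap, 48 mm across, 80 mm tall, upright. Origin: centre of its underside.
- bottle_b: Bystander: small white bottle with red cap, 40 mm across, 66 mm tall, upright. Origin: centre of its underside.
- bowl: Bystander: white bowl, 90 mm across, 35 mm tall. Origin: centre of its underside.
- beaker: Bystander: green beaker, 52 mm across, 70 mm tall, upright. Origin: centre of its underside.
There are look-alikes about, which are no part of the job. Of the things that look like the tray, the largest one is meant.

How it is judged (in metres and radians):
On the way:
1. the spatula's blade is under the tray (blade centre within 35 mm of the tray's centre along each side) while the tray still stands on the stand (x of spatula_blade in the frame of tray between -0.035 and 0.035 m and y of spatula_blade in the frame of tray between -0.035 and 0.035 m and z of spatula_blade in the frame of tray between -0.045 and 0.004 m and height (world z) of tray below 0.052 m and contact force between the fingers and spatula above 1 N), for 0.1 s.
At the end, for the whole second after the job is handed in: The tray lies on the blade (centres within 45 mm), underside over 115 mm above the table (70 mm over the stand), tilt under 0.14 rad, slower than 30 mm/s and 0.2 rad/s; fingers hold the spatula; only the blade touches the tray; spatula off the stand; bystanders upright, moved under 30 mm (z of tray in the frame of stand above 0.115 m and angle between tray's own z axis and vertical below 0.14 rad and linear speed of tray below 0.03 m/s and angular speed of tray below 0.2 rad/s and contact force between spatula and tray above 0.3 N and contact force between the fingers and spatula above 1 N and contact force between each of the arm, stand, bottle_a, bottle_b, bowl, beaker and tray below 0.05 N and contact force between each of stand, bottle_a, bottle_b, bowl, beaker and spatula below 0.05 N and z of spatula_blade in the frame of tray between -0.012 and 0.006 m and x of spatula_blade in the frame of tray between -0.045 and 0.045 m and y of spatula_blade in the frame of tray between -0.045 and 0.045 m and distance of each of bottle_a, bottle_b, bowl, beaker from where it was at the start of the episode below 0.03 m and angle between each of bottle_a, bottle_b, bowl, beaker's own z axis and vertical below 0.3 rad); the arm keeps its last pose, push and grip.
It fails at once if the robot touches the tray with more than 0.5 N (contact force between the arm and tray above 0.5 N).
It fails at once if the tray is tipped more than 0.35 rad (angle between tray's own z axis and vertical above 0.35 rad).
It fails at once if the tray falls below the top of the stand (z of tray in the frame of stand below 0.035 m).
It fails at once if a bystander is pushed more than 30 mm or tipped (distance of any of bottle_a, bottle_b, bowl, beaker from where it was at the start of the episode above 0.03 m or angle between any of bottle_a, bottle_b, bowl, beaker's own z axis and vertical above 0.3 rad).
It also fails if it takes over 58 s, if anything falls off the work surface, if the arm or the gripper's body presses on something with over 40 N, if the wrist force passes 120 N, or if a joint passes its speed limit or range.

## Working session

There is one attempt and no reset: what is moved stays moved. The work goes in short steps, Python scripts to look and compute and a tool call to move; the robot and the scene stay as the last step left them, time stands still between calls to the robot, and variables do not carry over. Pictures are saved under pics/ and viewed, and the job is handed in when it is done.

Besides the shell and the picture viewer there is one more tool, called after "Call:" as a command line: name --argument value ..., lists and objects as JSON in quotes. apply_moves: Moves the arm, as the interface text tells. Shifts and turns lie within -1 to 1; 1 stands for 40 mm of shift or 2 rad of turn. Its arguments: {"type":"object","properties":{"series":{"type":"array"},"force":{"type":"number"}},"required":["series"]}

```bash
mkdir -p pics; python3 - <<'E'
from plant import manip
import cv2
print(manip.observe())
for c in ["scene","side","wrist"]:
    im=manip.read_camera(c); cv2.imwrite(f"pics/{c}0.png",im)
    print(c,manip.get_calibration(c))
    for l in ["tray","stand","spatula"]:
        print(l,[(r['score'],[int(v) for v in r['bbox']]) for r in manip.recognise(c,l)])
print(manip.observe()['time'])
E
```

```text
{'time': 0.0, 'joints': array([-1.26978689,  0.62933719,  0.03844865,  1.51834274, -0.02701941,
        0.99630744, -0.02003004]), 'joint_vel': array([ 6.82558260e-05, -5.58464482e-05,  1.87954988e-03,  1.12914801e-03,
       -7.16318820e-04,  1.64108885e-03,  6.13200601e-04]), 'tau': array([-1.02327588e-04, -5.49721134e+01,  1.14354417e+00, -1.86637849e+01,
       -5.21658815e-02,  2.34726886e-02,  1.57108366e-04]), 'tool_pos': array([232.84888408, 606.15276536, 204.56812775]), 'eef_rot': array([ 1.82400502e-01,  9.83223869e-01, -9.23640483e-04, -1.65454199e-04]), 'contact_force': array([ 0.11511646,  0.97683826, -0.0408998 ]), 'wrist_torque': array([-0.00051293, -0.01655016,  0.04359282]), 'opening': 94.24832749569659}
scene {'intrinsics': array([[415.62104655,   0.        , 281.34833062],
       [  0.        , 415.62104655, 206.86538653],
       [  0.        ,   0.        ,   1.        ]]), 'eye': array([1202.01877176,  451.78198053,  677.84884151]), 'rotation': array([0.19205559, 0.37415364, 0.81245208, 0.40378872])}
tray [(0.92, [341, 185, 380, 210]), (0.9, [297, 194, 369, 245])
[... 482 characters left out ...]
 (0.62, [224, 187, 273, 227])]
stand [(0.86, [223, 203, 275, 241]), (0.21, [244, 268, 308, 342])]
spatula [(0.97, [243, 267, 308, 343])]
wrist {'intrinsics': array([[325.1922621 ,   0.        , 281.60745356],
       [  0.        , 325.1922621 , 208.99051257],
       [  0.        ,   0.        ,   1.        ]]), 'T_tool_cam': array([[-7.28309237e-04,  9.69010227e-01,  2.47019533e-01,
         7.27104729e+01],
       [ 9.99999681e-01,  6.24746373e-04,  4.97626156e-04,
         4.09457722e-01],
       [ 3.27880277e-04,  2.47019816e-01, -9.69010373e-01,
        -1.78486491e+02],
       [ 0.00000000e+00,  0.00000000e+00,  0.00000000e+00,
         1.00000000e+00]])}
tray []
stand []
spatula []
0.6
```

View pics/scene0.png

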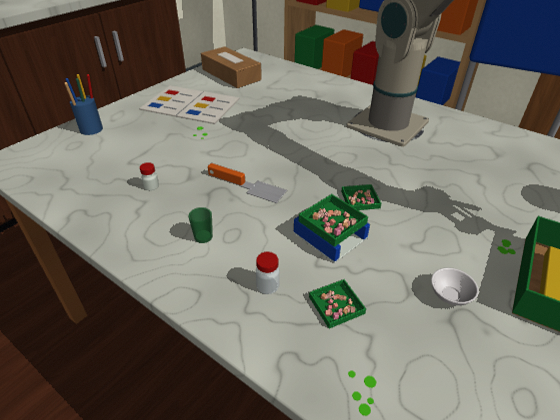

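View pics/side0.png

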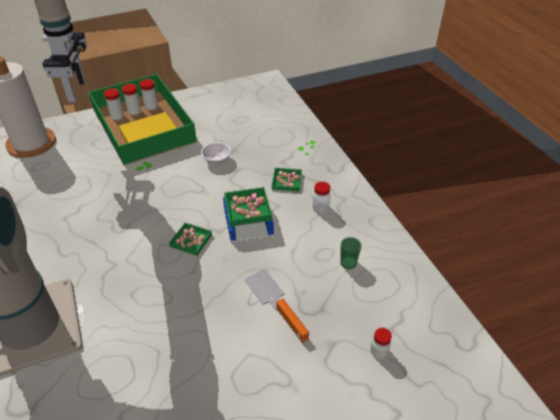

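View pics/wrist0.png

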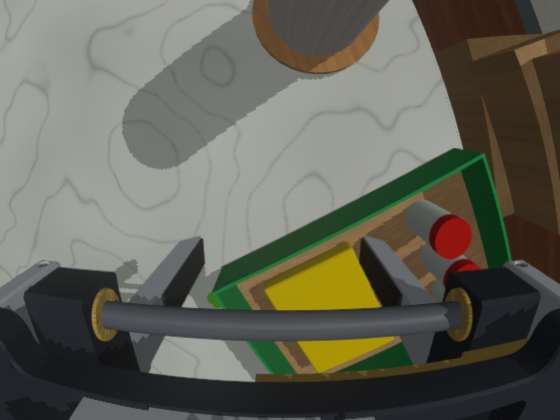

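Tray candidates in the scene picture are the one on the blue stand (333,220), a small one at (361,197) and a small one at (338,303). The spatula is at (245,183). The tray on the stand is the largest, so I'm choosing that one and checking it in a crop.

```bash
cat > h.py <<'E'
import numpy as np, cv2
from scipy.spatial.transform import Rotation as R
from plant import manip
def cal(c):
    k=manip.get_calibration(c); return k['intrinsics'],np.array(k['eye']),R.from_quat(k['rotation']).as_matrix()
def proj(c,P):
    K,e,Rm=cal(c); q=(np.atleast_2d(P)-e)@Rm
    q=q*np.array([1,-1,-1]); u=q@K.T; return u[:,:2]/u[:,2:]
def ray(c,px,z):
    K,e,Rm=cal(c); px=np.atleast_2d(px).astype(float)
    d=np.c_[(px[:,0]-K[0,2])/K[0,0],-(px[:,1]-K[1,2])/K[1,1],-np.ones(len(px))]@Rm.T
    return e+d*((z-e[2])/d[:,2])[:,None]
def wpose(): 
    s=manip.observe(); return np.array(s['tool_pos']),R.from_quat(s['eef_rot']).as_matrix()
def wrays(px,z,pose):
    k=manip.get_calibration('wrist');K=k['intrinsics'];T=k['T_tool_cam'];p,Rt=pose
    px=np.atleast_2d(px).astype(float);a=(px-K[:2,2])/K[0,0];th=np.linalg.norm(a,axis=1)
    s=np.where(th>1e-9,np.sin(th)/np.maximum(th,1e-9),1)
    d=np.c_[a[:,0]*s,-a[:,1]*s,-np.cos(th)]
    d=d@T[:3,:3].T@Rt.T; e=Rt@T[:3,3]+p
    return e+d*((z-e[2])/d[:,2])[:,None]
def wproj(P,pose):
    k=manip.get_calibration('wrist');K=k['intrinsics'];T=k['T_tool_cam'];p,Rt=pose
    q=(np.atleast_2d(P)-p)@Rt; q=(q-T[:3,3])@T[:3,:3]; q=q*np.array([1,-1,-1])
    r=np.hypot(q[:,0],q[:,1]);th=np.arctan2(r,q[:,2])
    return K[:2,2]+K[0,0]*q[:,:2]*(th/r)[:,None]
E
python3 - <<'E'
import cv2,numpy as np
a=cv2.imread('pics/scene0.png')[155:275,200:380]
b=cv2.imread('pics/side0.png')[155:350,160:320]
cv2.imwrite('pics/cropA.png',cv2.resize(a,None,fx=4.4,fy=4.4,interpolation=2)[:600,:800])
cv2.imwrite('pics/cropB.png',cv2.resize(b,None,fx=3,fy=3,interpolation=2))
from h import *
for c,pts in [('scene',[(226,174),(268,189),(333,218)]),('side',[(293,319),(266,286),(249,204)])]:
    print(c,[ray(c,p,z)[0].round() for p,z in zip(pts,[32,0,60])])
for l in ["bottle_a","bowl","beaker"]:
  for c in ['scene','side']:
    r=[(q['score'],q['bbox']) for q in manip.recognise(c,l)]
    print(l,c,[(s,ray(c,((b[0]+b[2])/2,b[3]-4),0)[0].round()) for s,b in r])
E
```

```text
scene [array([ 570., -198.,   32.]), array([521., -95.,   0.]), array([575., 133.,  60.])]
side [array([ 550., -225.,   32.]), array([536., -94.,   0.]), array([577., 131.,  60.])]
bottle_a scene [(0.93, array([784., 109.,   0.])), (0.62, array([ 700., -353.,    0.]))]
bottle_a side [(0.66, array([ 703., -359.,    0.]))]
bowl scene [(0.59, array([581., 426.,   0.]))]
bowl side [(0.96, array([560., 409.,   0.]))]
beaker scene [(0.74, array([ 755., -109.,    0.]))]
beaker side [(0.59, array([ 759., -116.,    0.]))]
```

View pics/cropA.png

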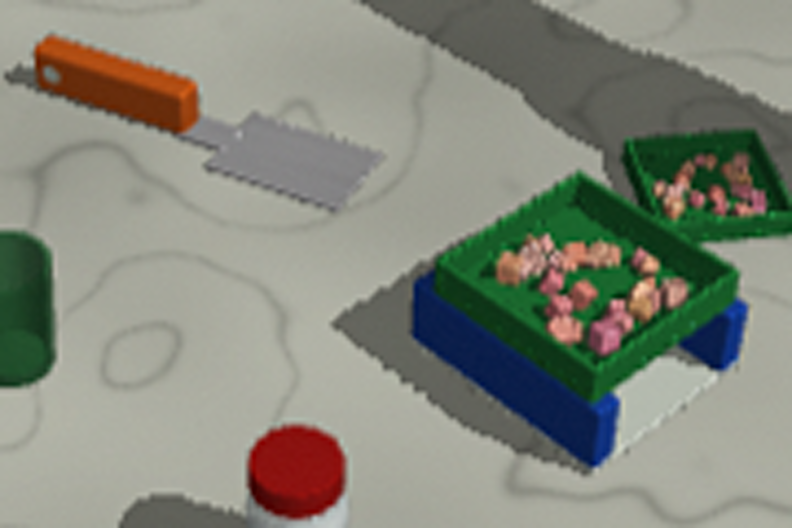

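View pics/cropB.png

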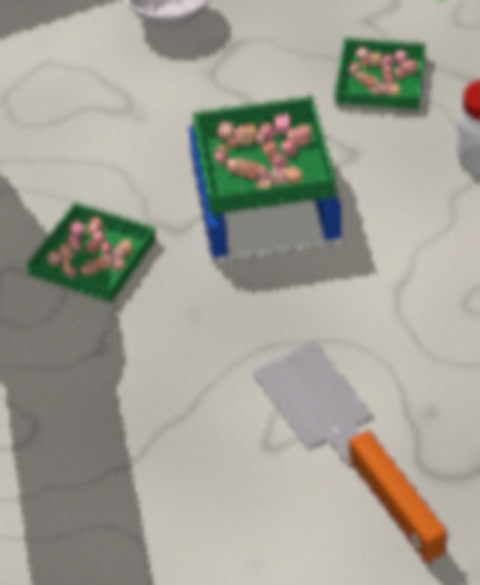

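```bash
python3 - <<'E'
from h import *
from scipy.optimize import least_squares
A=lambda *p:np.array(p)/4.4+[200,155]
B=lambda *p:np.array(p)/3+[160,155]
def fit(mod,obs,x0):
    def w(x):
        c,s=np.cos(x[2]),np.sin(x[2]); M=np.array([[c,-s,0],[s,c,0],[0,0,1]])
        return lambda m: np.array(m,float)@M.T+[x[0],x[1],0]
    f=lambda x:np.concatenate([(proj(c,w(x)(mod[c]))-obs[c]).ravel() for c in obs])
    r=least_squares(f,x0,loss='soft_l1'); 
    print(r.x.round(3)); print(f(r.x).reshape(-1,2).round(1).tolist())
    return r.x
# spatula
bl=[(65,30,3),(65,-30,3),(155,30,3),(155,-30,3)]
# scene cam at +x+; spatula heading ~ +y/-x; left(+y_s) side is -x world (far from scene cam)
obsS={'scene':A((255,112),(207,167),(383,155),(335,210)),'side':B((310,446),(372,418),(255,374),(313,343))}
x=fit({'scene':bl,'side':bl},obsS,[560,-190,1.9])
tr=[(-55,55,67),(55,55,67),(55,-55,67),(-55,-55,67)]
x=fit({'scene':tr,'side':tr},{'scene':A((578,172),(738,268),(597,375),(437,265)),'side':B((215,207),(193,112),(315,97),(334,187))},[575,130,1.6])
# only scene / side
for c,o in [('scene',A((578,172),(738,268),(597,375),(437,265))),('side',B((215,207),(193,112),(315,97),(334,187)))]:
    print(c);fit({c:tr},{c:o},[575,130,1.6])
E
```

```text
[ 550.082 -200.45     1.741]
[[-0.7, -0.7], [-1.2, -1.1], [-0.2, -0.9], [0.2, -0.6], [-0.7, 0.1], [0.4, -1.5], [-1.2, -1.7], [0.6, -1.4]]
[573.859 131.473   1.399]
[[-0.6, -0.8], [0.2, 0.0], [-0.4, -0.6], [-1.4, -1.2], [-1.4, -3.9], [-0.3, -0.8], [-0.6, -1.6], [1.4, -3.8]]
scene
[574.856 133.451   1.405]
[[-0.3, -0.3], [0.7, 0.5], [0.4, 0.1], [-0.9, -0.5]]
side
[570.963 122.062   1.385]
[[-1.7, -1.3], [0.1, 1.5], [-0.0, 0.9], [1.5, -0.8]]
```

Call:
apply_moves --series '[{"twist": 0.074,"grip": 1},{"twist": 0.074,"grip": 1},{"twist": 0.074,"grip": 1},{"twist": 0.074,"grip": 1},{"twist": 0.074,"grip": 1},{"twist": 0.074,"grip": 1},{"twist": 0.074,"grip": 1},{"x": -0.95,"y": 0.2,"grip": 1},{"x": -0.95,"y": 0.2,"grip": 1},{"x": -0.95,"y": 0.2,"grip": 1},{"x": -0.95,"y": 0.2,"grip": 1},{"x": -0.95,"y": 0.2,"grip": 1}]' --force 50

```text
$.series[0]: bad value
```

Call:
apply_moves --series '[{"x": 0,"y": 0,"z": 0,"twist": 0.074,"grip": 1},{"x": 0,"y": 0,"z": 0,"twist": 0.074,"grip": 1},{"x": 0,"y": 0,"z": 0,"twist": 0.074,"grip": 1},{"x": 0,"y": 0,"z": 0,"twist": 0.074,"grip": 1},{"x": 0,"y": 0,"z": 0,"twist": 0.074,"grip": 1},{"x": 0,"y": 0,"z": 0,"twist": 0.074,"grip": 1},{"x": 0,"y": 0,"z": 0,"twist": 0.074,"grip": 1},{"x": -0.95,"y": 0.2,"z": 0,"twist": 0,"grip": 1},{"x": -0.95,"y": 0.2,"z": 0,"twist": 0,"grip": 1},{"x": -0.95,"y": 0.2,"z": 0,"twist": 0,"grip": 1},{"x": -0.95,"y": 0.2,"z": 0,"twist": 0,"grip": 1},{"x": -0.95,"y": 0.2,"z": 0,"twist": 0,"grip": 1}]' --force 50

```text
time: 2.1
tool_pos: [298.5, 426.0, 203.8]
eef_rot: [0.649, 0.761, 0.002, -0.002]
contact_force: [1.8, -0.3, 0.2]
opening: 93.8
```

Call:
apply_moves --series '[{"x": -0.97,"y": 0.22,"z": 0,"twist": 0,"grip": 1},{"x": -0.97,"y": 0.22,"z": 0,"twist": 0,"grip": 1},{"x": -0.97,"y": 0.22,"z": 0,"twist": 0,"grip": 1},{"x": -0.97,"y": 0.22,"z": 0,"twist": 0,"grip": 1},{"x": -0.97,"y": 0.22,"z": 0,"twist": 0,"grip": 1},{"x": -0.97,"y": 0.22,"z": 0,"twist": 0,"grip": 1},{"x": -0.97,"y": 0.22,"z": 0,"twist": 0,"grip": 1},{"x": -0.97,"y": 0.22,"z": 0,"twist": 0,"grip": 1},{"x": -0.97,"y": 0.22,"z": 0,"twist": 0,"grip": 1},{"x": 0,"y": 0,"z": 0,"twist": 0,"grip": 1}]'

```text
time: 3.1
tool_pos: [439.4, 76.3, 204.7]
eef_rot: [0.651, 0.759, 0.006, 0.0]
contact_force: [-0.3, 0.1, -0.3]
opening: 94.1
```

```bash
python3 - <<'E'
from h import *
p=wpose(); im=manip.read_camera('wrist'); cv2.imwrite('pics/w1.png',im); np.savez('w1.npz',p=p[0],R=p[1]); print(p)
E
```

```text
(array([439.4007091 ,  76.33323807, 204.70992242]), array([[-0.1530834 ,  0.98818141,  0.00793599],
       [ 0.98818606,  0.15301465,  0.00865024],
       [ 0.00733368,  0.00916644, -0.99993109]]))
```

View pics/w1.png

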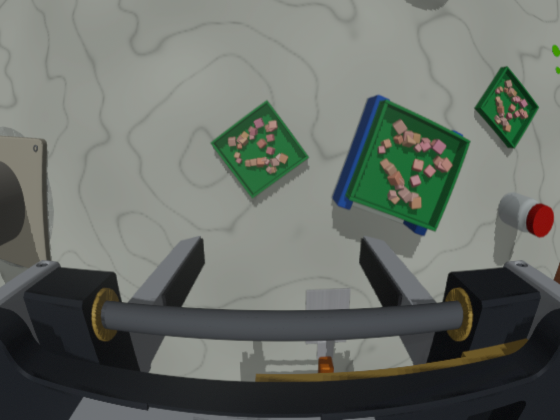

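The picture shows the main tray on the blue stand at (410,165), clearly larger than the decoys at (260,150) and (507,107). The spatula blade is at (327,300). I'll fit the stand from this view.

```bash
python3 - <<'E'
import cv2
cv2.imwrite('pics/w1c.png',cv2.resize(cv2.imread('pics/w1.png')[85:245,325:485],None,fx=3.7,fy=3.7,interpolation=2))
E
```

```text
(no output)
```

View pics/w1c.png

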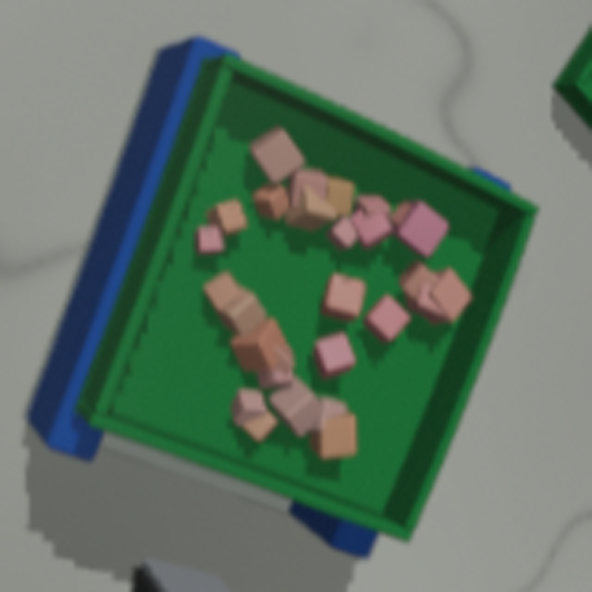

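Call:
apply_moves --series '[{"x": -0.95,"y": 0.22,"z": 0,"twist": 0,"grip": 1},{"x": -0.95,"y": 0.22,"z": 0,"twist": 0,"grip": 1},{"x": -0.95,"y": 0.22,"z": 0,"twist": 0,"grip": 1},{"x": -0.95,"y": 0.22,"z": 0,"twist": 0,"grip": 1},{"x": -0.95,"y": 0.22,"z": 0,"twist": 0,"grip": 1},{"x": -0.95,"y": 0.22,"z": 0,"twist": 0,"grip": 1},{"x": -0.9,"y": 0.22,"z": 0,"twist": 0,"grip": 1},{"x": -0.5,"y": 0.1,"z": 0,"twist": 0,"grip": 1},{"x": 0,"y": 0,"z": 0,"twist": 0,"grip": 1}]'

```text
time: 4.05
tool_pos: [556.1, -181.7, 199.9]
eef_rot: [0.639, 0.769, 0.009, -0.004]
contact_force: [0.2, 0.4, 0.1]
opening: 94.1
```

```bash
python3 - <<'E'
from h import *
p=wpose(); im=manip.read_camera('wrist'); cv2.imwrite('pics/w2.png',im); np.savez('w2.npz',p=p[0],R=p[1]); print(p)
E
```

```text
(array([ 556.14026176, -181.70833013,  199.86385637]), array([[-0.18215545,  0.98325666,  0.00507311],
       [ 0.98310651,  0.18202877,  0.01916004],
       [ 0.01791579,  0.00847752, -0.99980356]]))
```

View pics/w2.png

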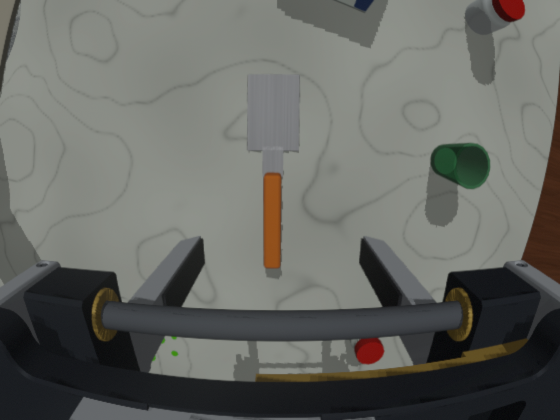

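```bash
cat > fit.py <<'E'
from h import *
from scipy.optimize import least_squares
def wfit(mod,obs,pose,x0,v=True):
    mod=np.array(mod,float)
    def f(x):
        c,s=np.cos(x[2]),np.sin(x[2]); M=np.array([[c,-s,0],[s,c,0],[0,0,1]])
        return (wproj(mod@M.T+[x[0],x[1],0],pose)-obs).ravel()
    r=least_squares(f,x0,loss='soft_l1'); print(r.x.round(3), f(r.x).reshape(-1,2).round(1).tolist() if v else ''); return r.x
E
python3 - <<'E'
from fit import *
d=np.load('w1.npz');p1=(d['p'],d['R']);d=np.load('w2.npz');p2=(d['p'],d['R'])
C=lambda *p:np.array(p)/3.7+[325,85]
wfit([(65,58,45),(-65,58,45),(-65,42,45),(-65,-58,45),(65,-58,45),(65,58,0),(-65,58,0)],C((195,40),(48,447),(95,460),(363,557),(510,187),(160,50),(30,420)),p1,[574,132,1.4])
wfit([(55,55,67),(55,-55,67),(-55,-55,67),(-55,55,67)],C((225,55),(538,208),(410,540),(80,412)),p1,[574,132,1.4])
wfit([(155,30,3),(155,-30,3),(65,-30,3),(65,30,3),(40,10,32),(40,-10,32)],np.array([(247.5,74),(298.5,74),(299.5,151),(247.5,151),(264,174),(281,174)]),p2,[550,-200,1.74])
cv2.imwrite('pics/w2c.png',cv2.resize(cv2.imread('pics/w2.png')[65:275,210:340],None,fx=2.8,fy=2.8,interpolation=2))
E
```

```text
[569.795 129.252   1.392] [[0.8, -1.9], [-0.6, 0.8], [0.0, 1.9], [2.1, 2.0], [1.9, -0.3], [-0.8, -0.9], [-2.2, -0.5]]
[569.247 133.601   1.374] [[0.1, -2.7], [0.4, -0.7], [-1.7, 0.8], [0.5, 1.7]]
[ 550.043 -198.324    1.753] [[-0.5, -0.2], [0.8, -0.5], [-0.3, -0.6], [-0.2, -0.4], [-0.5, 1.0], [1.1, 0.9]]
```

View pics/w2c.png

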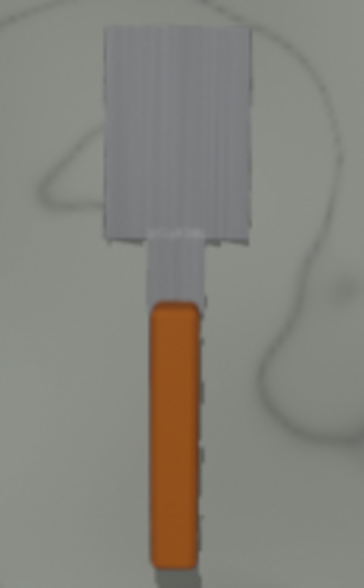

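Call:
apply_moves --series '[{"x": -0.25,"y": -0.11,"z": 0.6,"twist": 0,"grip": 1},{"x": -0.25,"y": -0.11,"z": 0.9,"twist": 0,"grip": 1},{"x": 0,"y": 0,"z": 0.9,"twist": 0,"grip": 1},{"x": 0,"y": 0,"z": 0.9,"twist": 0,"grip": 1},{"x": 0,"y": 0,"z": 0.5,"twist": 0,"grip": 1},{"x": 0,"y": 0,"z": 0,"twist": 0,"grip": 1}]'

```text
time: 4.7
tool_pos: [553.5, -178.4, 44.3]
eef_rot: [0.632, 0.775, 0.014, -0.008]
contact_force: [0.2, 0.6, 0.2]
opening: 94.1
```

```bash
python3 - <<'E'
from fit import *
p=wpose(); im=manip.read_camera('wrist'); cv2.imwrite('pics/w3.png',im); print(p)
i=manip.read_camera('side');cv2.imwrite('pics/s3.png',cv2.resize(i[220:380,200:360],None,fx=3.7,fy=3.7))
E
```

```text
(array([ 553.52844578, -178.44127226,   44.32973761]), array([[-0.20171073,  0.97942644,  0.0060526 ],
       [ 0.97900166,  0.20142961,  0.03133482],
       [ 0.02947098,  0.01224608, -0.99949062]]))
```

View pics/w3.png

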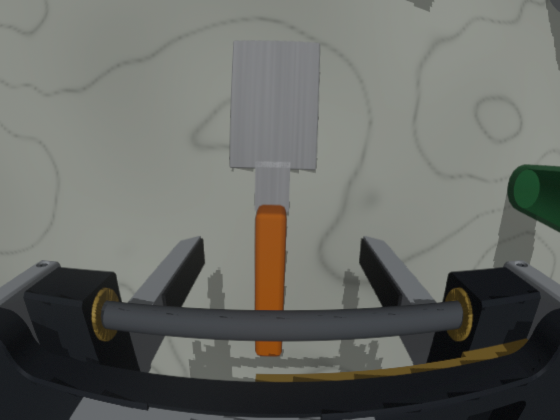

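View pics/s3.png

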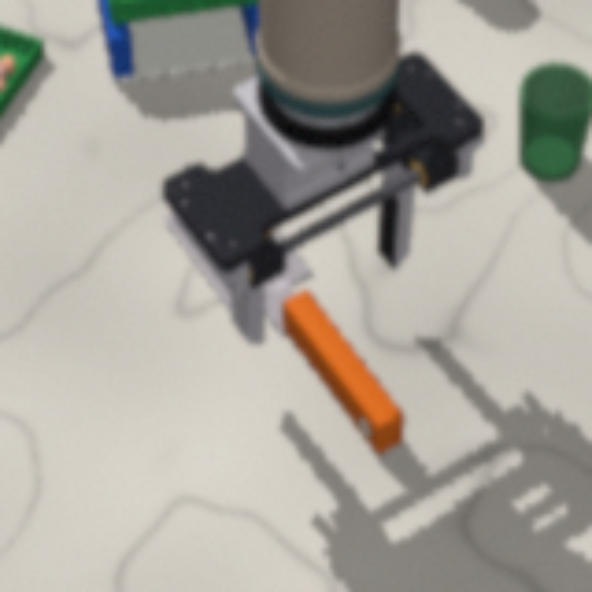

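Call:
apply_moves --series '[{"x": -0.25,"y": -0.1,"z": 0,"twist": 0.005,"grip": 1},{"x": -0.25,"y": -0.1,"z": 0,"twist": 0.005,"grip": 1},{"x": 0,"y": 0,"z": 0,"twist": 0,"grip": 1}]'

```text
time: 5.1
tool_pos: [554.0, -202.6, 50.4]
eef_rot: [0.639, 0.769, 0.016, -0.002]
contact_force: [-0.2, -0.1, 0.2]
opening: 94.0
```

```bash
python3 - <<'E'
from fit import *
p=wpose(); print(p); print(manip.observe()['joints'])
E
```

```text
(array([ 554.01098846, -202.63179031,   50.4195351 ]), array([[-0.18228734,  0.98310212,  0.01677921],
       [ 0.98296636,  0.18180263,  0.02692462],
       [ 0.02341915,  0.02140142, -0.99949663]]))
[ 0.16538971  0.76269709  0.25197447  1.82649832 -0.37072369  0.59390337
  0.84290953]
```

Call:
apply_moves --series '[{"x": 0.07,"y": -0.1,"z": 0.55,"twist": 0,"grip": 1},{"x": 0,"y": 0,"z": 0.45,"twist": 0,"grip": 1},{"x": 0,"y": 0,"z": 0,"twist": 0,"grip": 1}]'

```text
time: 5.4
tool_pos: [552.6, -202.8, 13.1]
eef_rot: [0.641, 0.768, 0.017, 0.001]
contact_force: [-0.4, 0.6, -0.0]
opening: 93.9
```

Call:
apply_moves --series '[{"x": 0.09,"y": -0.06,"z": 0.12,"twist": 0,"grip": 1},{"x": 0,"y": 0,"z": 0.08,"twist": 0,"grip": 1},{"x": 0,"y": 0,"z": 0,"twist": 0,"grip": 1}]'

```text
time: 5.7
tool_pos: [550.6, -200.4, 6.8]
eef_rot: [0.641, 0.767, 0.017, 0.003]
contact_force: [-1.2, 0.3, 0.0]
opening: 94.0
```

```bash
python3 - <<'E'
from fit import *
p=wpose(); print(p,manip.observe()['contact_force']); im=manip.read_camera('wrist'); cv2.imwrite('pics/w4.png',im)
E
```

```text
(array([ 550.6382664 , -200.38448464,    6.76427388]), array([[-0.17760528,  0.98373863,  0.02673329],
       [ 0.98393996,  0.17701788,  0.02295256],
       [ 0.01784705,  0.03038045, -0.99937906]])) [-1.15085595  0.34839764  0.0325922 ]
```

View pics/w4.png

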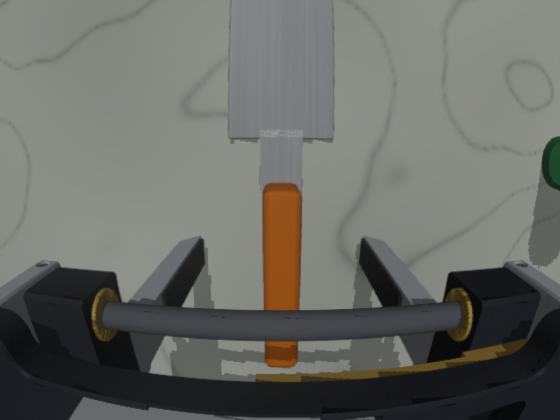

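Call:
apply_moves --series '[{"x": 0,"y": 0,"z": 0.08,"twist": 0,"grip": 1},{"x": 0,"y": 0,"z": 0,"twist": 0,"grip": -1},{"x": 0,"y": 0,"z": 0,"twist": 0,"grip": -1},{"x": 0,"y": 0,"z": 0,"twist": 0,"grip": -1},{"x": 0,"y": 0,"z": 0,"twist": 0,"grip": -1},{"x": 0,"y": 0,"z": 0,"twist": 0,"grip": -1},{"x": 0,"y": 0,"z": 0,"twist": 0,"grip": -1},{"x": 0,"y": 0,"z": 0,"twist": 0,"grip": -1}]' --force 55

```text
time: 6.55
tool_pos: [551.9, -200.5, 4.7]
eef_rot: [0.641, 0.767, 0.018, 0.004]
contact_force: [0.1, -0.2, -0.1]
opening: 41.2
```

```bash
python3 - <<'E'
from fit import *
p=wpose(); print(p,manip.observe()['contact_force'],manip.observe()['opening']); im=manip.read_camera('wrist'); cv2.imwrite('pics/w5.png',im)
E
```

```text
(array([ 551.86602312, -200.50275598,    4.68428516]), array([[-0.1780924 ,  0.98358877,  0.02891768],
       [ 0.98387204,  0.17749108,  0.0221975 ],
       [ 0.01670058,  0.0324045 , -0.9993353 ]])) [ 0.10840363 -0.24815075 -0.05283541] 41.235761480386614
```

View pics/w5.png

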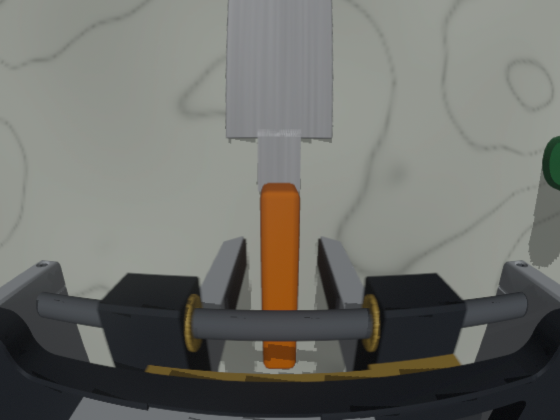

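Still closing (41 mm open).

Call:
apply_moves --series '[{"x": 0,"y": 0,"z": 0,"twist": 0,"grip": -1},{"x": 0,"y": 0,"z": 0,"twist": 0,"grip": -1},{"x": 0,"y": 0,"z": 0,"twist": 0,"grip": -1},{"x": 0,"y": 0,"z": 0,"twist": 0,"grip": -1},{"x": 0,"y": 0,"z": 0,"twist": 0,"grip": -1},{"x": 0,"y": 0,"z": 0,"twist": 0,"grip": -1},{"x": 0,"y": 0,"z": 0,"twist": 0,"grip": -1}]'

```text
time: 7.3
tool_pos: [551.5, -200.6, 4.8]
eef_rot: [0.641, 0.767, 0.018, 0.004]
contact_force: [-0.3, -0.3, 1.1]
opening: 19.7
```

```bash
python3 - <<'E'
from fit import *
p=wpose(); print(p,manip.observe()['contact_force'],manip.observe()['opening']); im=manip.read_camera('wrist'); cv2.imwrite('pics/w6.png',im)
E
```

```text
(array([ 551.50547933, -200.60005913,    4.83698385]), array([[-0.17812749,  0.98359822,  0.02837498],
       [ 0.98386212,  0.1775316 ,  0.02231273],
       [ 0.0169093 ,  0.03189158, -0.99934829]])) [-0.30482043 -0.32499196  1.08210442] 19.713858892434462
```

View pics/w6.png

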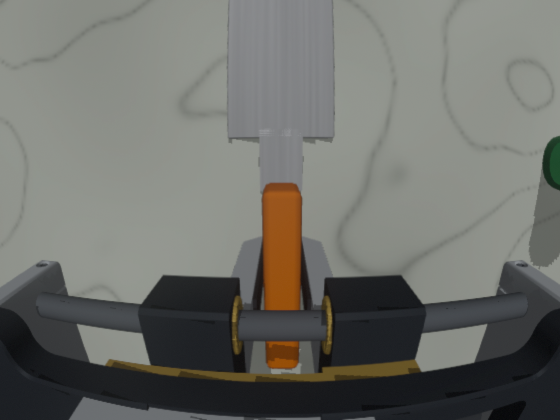

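Call:
apply_moves --series '[{"x": 0,"y": 0,"z": -0.25,"twist": 0,"grip": -1},{"x": 0,"y": 0,"z": -0.3,"twist": 0,"grip": -1},{"x": 0,"y": 0,"z": 0,"twist": 0.03,"grip": -1},{"x": 0,"y": 0,"z": 0,"twist": 0.03,"grip": -1},{"x": 0,"y": 0,"z": 0,"twist": 0.03,"grip": -1},{"x": 0,"y": 0,"z": 0,"twist": 0.03,"grip": -1},{"x": 0,"y": 0,"z": 0,"twist": 0.03,"grip": -1},{"x": 0,"y": 0,"z": 0,"twist": 0.03,"grip": -1},{"x": 0,"y": 0,"z": 0,"twist": 0,"grip": -1}]'

```text
time: 8.25
tool_pos: [553.3, -201.5, 35.2]
eef_rot: [0.772, 0.635, 0.02, 0.003]
contact_force: [-0.3, -0.6, -2.2]
opening: 19.8
```

```bash
python3 - <<'E'
from fit import *
p=wpose(); print(p,manip.observe()['contact_force'],manip.observe()['opening']); im=manip.read_camera('wrist'); cv2.imwrite('pics/w7.png',im)
np.savez('w7.npz',p=p[0],R=p[1])
E
```

```text
(array([ 553.30870583, -201.50418781,   35.23801926]), array([[ 0.19349195,  0.98047502,  0.03506572],
       [ 0.98071372, -0.19429709,  0.0211952 ],
       [ 0.02759453,  0.03028834, -0.99916023]])) [-0.30415786 -0.56885753 -2.15650482] 19.835802390061303
```

View pics/w7.png

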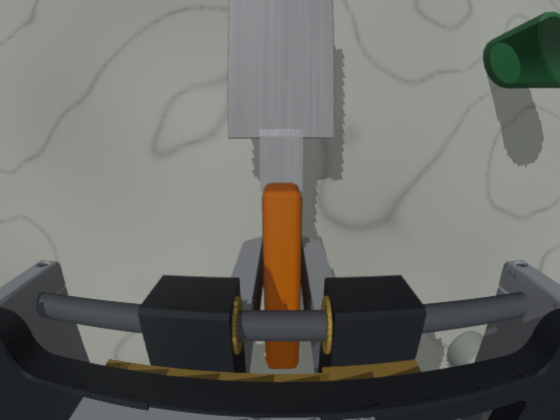

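Call:
apply_moves --series '[{"x": 0.5,"y": -0.36,"z": 0.06,"twist": 0,"grip": -1},{"x": 0.5,"y": -0.36,"z": 0.06,"twist": 0,"grip": -1},{"x": 0.5,"y": -0.3,"z": 0.06,"twist": 0,"grip": -1},{"x": 0.3,"y": 0,"z": 0,"twist": 0,"grip": -1},{"x": 0,"y": 0,"z": 0,"twist": 0,"grip": -1}]'

```text
time: 8.8
tool_pos: [528.7, -122.3, 31.1]
eef_rot: [0.77, 0.637, 0.022, 0.005]
contact_force: [0.2, 0.0, -0.0]
opening: 20.0
```

```bash
python3 - <<'E'
from fit import *
p=wpose(); print(p,manip.observe()['contact_force'],manip.observe()['opening']); im=manip.read_camera('wrist'); cv2.imwrite('pics/w8.png',im)
np.savez('w8.npz',p=p[0],R=p[1])
im=manip.read_camera('side'); cv2.imwrite('pics/s8.png',im); im=manip.read_camera('scene'); cv2.imwrite('pics/c8.png',im)
E
```

```text
(array([ 528.66407706, -122.27085632,   31.08054172]), array([[ 0.18698616,  0.98154429,  0.04008729],
       [ 0.98200951, -0.18785718,  0.01915707],
       [ 0.0263342 ,  0.035784  , -0.99901252]])) [ 0.23772894  0.02529186 -0.01722304] 19.95620380054547
```

View pics/w8.png

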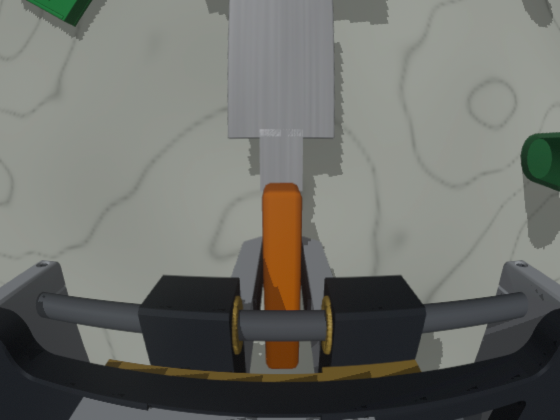

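View pics/c8.png

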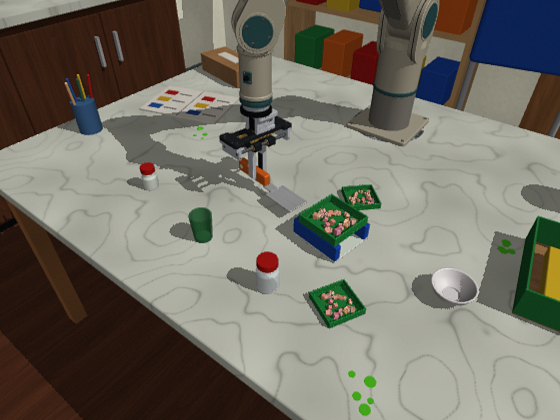

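View pics/s8.png

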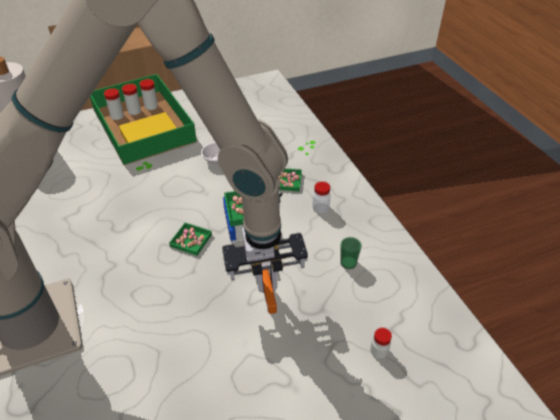

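```bash
cat >> fit.py <<'E'
# spatula-in-tool from grip: tool pose at grip vs spatula lying at (550,-199.3,0,yaw1.752)
Rg=np.array([[-0.17812749,0.98359822,0.02837498],[0.98386212,0.1775316,0.02231273],[0.0169093,0.03189158,-0.99934829]]);pg=np.array([551.505,-200.6,4.84])
def spat(pose,pts):
    p,Rt=pose; c,s=np.cos(1.752),np.sin(1.752)
    W=np.array(pts,float)@np.array([[c,-s,0],[s,c,0],[0,0,1]]).T+[550.0,-199.3,0]
    return (W-pg)@Rg@Rt.T+p
def stand(x,pts):
    c,s=np.cos(x[2]),np.sin(x[2]); return np.array(pts,float)@np.array([[c,-s,0],[s,c,0],[0,0,1]]).T+[x[0],x[1],0]
ST=[(a,b,z) for z in(45,0) for a,b in((65,58),(65,-58),(-65,-58),(-65,58))]
BL=[(65,30,3),(155,30,3),(155,-30,3),(65,-30,3)]
TR=[(55,55,22),(55,-55,22),(-55,-55,22),(-55,55,22)]
def draw(im,c,sets,x0,y0,w,h,f,fn):
    im=cv2.resize(im[y0:y0+h,x0:x0+w],None,fx=f,fy=f,interpolation=2)
    for P,col in sets:
        for q in proj(c,P): cv2.drawMarker(im,tuple(int(v) for v in (q+.5-[x0,y0])*f),col,0,12,1)
    cv2.imwrite(fn,im)
E
python3 - <<'E'
from fit import *
d=np.load('w8.npz');p=(d['p'],d['R'])
S=[571.5,130.5,1.39]
print(spat(p,[(0,0,0),(110,0,3),(155,30,0),(155,-30,0)]).round(1))
draw(cv2.imread('pics/c8.png'),'scene',[(spat(p,BL),(0,0,255)),(stand(S,ST),(0,255,255))],210,150,170,125,4.5,'pics/c8d.png')
E
```

```text
[[ 527.8 -120.5   26.3]
 [ 548.1  -12.4   30.3]
 [ 527.    37.4   27.6]
 [ 585.9   26.3   27.8]]
```

View pics/c8d.png

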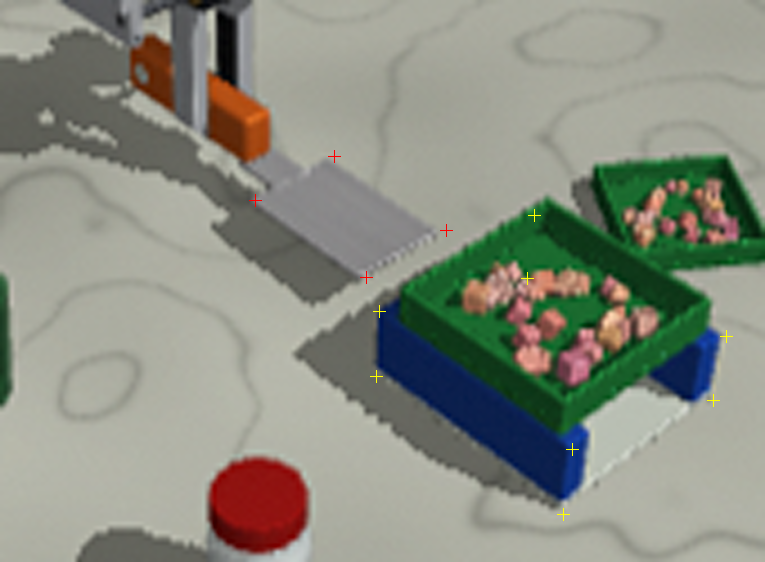

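```bash
python3 - <<'E'
from fit import *
d=np.load('w8.npz');p=(d['p'],d['R'])
D=lambda q:np.array(q)/4.5+[210,150]-.5
def sf(mod,obs,x0):
    f=lambda x:(proj('scene',stand(x,mod))-obs).ravel()
    r=least_squares(f,x0,loss='soft_l1');print(r.x.round(3),f(r.x).reshape(-1,2).round(1).tolist());return r.x
S=sf([(65,-58,45),(65,-58,0),(65,58,45),(65,58,0),(-65,-58,45),(-65,-58,0)],D([(587,428),(565,500),(718,333),(707,400),(380,300),(378,367)]),[571,130,1.39])
T=sf([(55,55,67),(55,-55,67),(-55,-55,67),(-55,55,67),(55,-55,45)],D([(710,298),(563,405),(402,293),(548,200),(565,433)]),[571,130,1.39])
# spatula blade fit, at z~29
B=sf([(65,30,29),(155,30,30),(155,-30,30),(65,-30,29)],D([(333,157),(437,232),(362,279),(257,204)]),[528,-120,1.38])
print(S,T,B)
draw(cv2.imread('pics/c8.png'),'scene',[(stand(B,[(65,30,29),(155,30,30),(155,-30,30),(65,-30,29)]),(0,0,255)),(stand(S,ST),(0,255,255))],210,150,170,125,4.5,'pics/c8e.png')
E
```

```text
[564.789 125.844   1.397] [[-3.1, 2.0], [-0.2, 0.4], [1.5, -1.8], [1.0, -2.5], [-0.1, 0.4], [-0.2, -0.2]]
[573.24  131.661   1.399] [[0.8, 0.1], [0.9, 0.0], [-0.7, -0.7], [-0.3, -0.7], [-0.5, 1.2]]
[ 527.617 -121.453    1.37 ] [[-0.1, 0.3], [1.3, 0.1], [-0.0, 0.1], [-1.0, -0.7]]
[564.78872093 125.84378272   1.39731746] [573.24017811 131.66106985   1.39876984] [ 527.61675787 -121.45314878    1.37027738]
```

View pics/c8e.png

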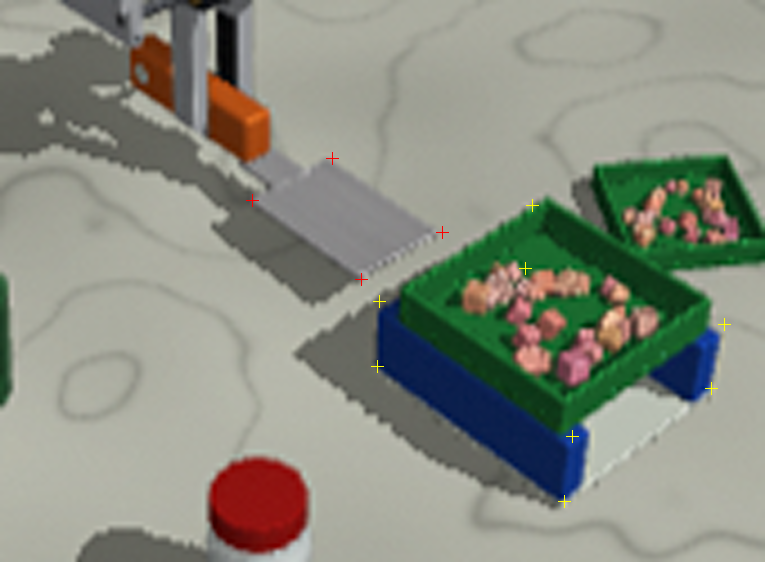

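```bash
python3 - <<'E'
from fit import *
D=lambda q:np.array(q)/4.5+[210,150]-.5
def sf(mod,obs,x0):
    f=lambda x:(proj('scene',stand(x,mod))-obs).ravel()
    r=least_squares(f,x0,loss='soft_l1');print(r.x.round(3),f(r.x).reshape(-1,2).round(1).tolist());return r.x
S=sf([(65,-42,45),(65,-58,0),(65,58,45),(65,42,0),(-65,-58,45),(-65,-58,0)],D([(587,428),(565,500),(718,333),(695,402),(380,300),(378,367)]),[571,130,1.39])
draw(cv2.imread('pics/c8.png'),'scene',[(stand(S,ST+[(65,42,5),(65,-42,5)]),(0,255,255))],280,180,100,90,6.5,'pics/c8f.png')
E
```

```text
[565.841 126.34    1.38 ] [[1.1, -1.2], [-1.0, 0.8], [1.5, -1.0], [-0.7, 1.1], [-0.1, 0.3], [-0.2, -0.3]]
```

View pics/c8f.png

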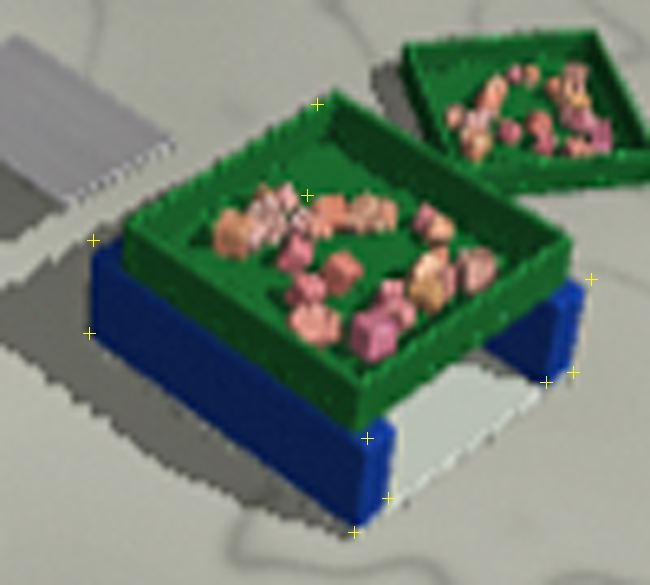

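Call:
apply_moves --series '[{"x": 0.1,"y": -0.14,"z": 0.03,"twist": -0.006,"grip": -1},{"x": 0.2,"y": 0,"z": 0.03,"twist": 0,"grip": -1},{"x": 0,"y": 0,"z": 0,"twist": 0,"grip": -1}]'

```text
time: 9.25
tool_pos: [525.6, -114.8, 28.7]
eef_rot: [0.769, 0.639, 0.021, 0.008]
contact_force: [0.1, 0.6, -0.5]
opening: 19.7
```

```bash
cat > chk.py <<'E'
from fit import *
S=np.array([568.5,128.5,1.388]);T=np.array([571,132.5,1.39])
p=wpose();o=manip.observe()
P=spat(p,[(0,0,0),(110,0,3),(155,0,0),(65,30,0),(155,30,0),(155,-30,0)])
c,s=np.cos(S[2]),np.sin(S[2]);M=np.array([[c,-s,0],[s,c,0],[0,0,1]])
print('stand frame grip,blade,tip,corners\n',((P-[S[0],S[1],0])@M).round(1))
print('tcp',p[0].round(1),'Rz row',p[1][2].round(3),'yaw',np.arctan2(p[1][1,0],p[1][0,0]).round(3),'F',np.round(o['contact_force'],1),'tq',np.round(o['wrist_torque'],2),o['opening'].round(1),o['time'])
E
python3 chk.py
```

```text
stand frame grip,blade,tip,corners
 [[-245.5   -0.9   23.9]
 [-135.5   -0.6   27.5]
 [ -90.5   -0.5   24.7]
 [-180.5   29.3   24. ]
 [ -90.5   29.5   24.5]
 [ -90.4  -30.5   24.9]]Traceback (most recent call last):
  File "chk.py", line 7, in <module>
    print('tcp',p[0].round(1),'Rz row',p[1][2].round(3),'yaw',np.arctan2(p[1][1,0],p[1][0,0]).round(3),'F',np.round(o['contact_force'],1),'tq',np.round(o['wrist_torque'],2),o['opening'].round(1),o['time'])
                                                                                                                                                                             ^^^^^^^^^^^^^^^^^^
AttributeError: 'float' object has no attribute 'round'
```

Aligned. I'll slide in part way and check.

Call:
apply_moves --series '[{"x": 0.3,"y": 0,"z": 0.02,"twist": 0,"grip": -1},{"x": 0.35,"y": 0,"z": 0.02,"twist": 0,"grip": -1},{"x": 0.35,"y": 0,"z": 0.02,"twist": 0,"grip": -1},{"x": 0,"y": 0,"z": 0,"twist": 0,"grip": -1}]'

```text
time: 9.65
tool_pos: [533.9, -71.4, 26.8]
eef_rot: [0.768, 0.64, 0.021, 0.007]
contact_force: [-0.5, -0.2, -1.9]
opening: 20.1
```

```bash
sed -i "s/o\['opening'\].round(1)/round(o['opening'],1)/" chk.py; python3 chk.py; python3 - <<'E'
from fit import *
p=wpose(); cv2.imwrite('pics/w9.png',manip.read_camera('wrist'))
im=manip.read_camera('scene')
draw(im,'scene',[(spat(p,BL),(0,0,255))],230,150,150,120,5,'pics/c9.png')
E
```

```text
stand frame grip,blade,tip,corners
 [[-201.3   -1.1   22. ]
 [ -91.3   -0.8   25.6]
 [ -46.3   -0.7   22.9]
 [-136.4   29.1   22.2]
 [ -46.4   29.3   22.7]
 [ -46.2  -30.7   23.1]]
tcp [533.9 -71.4  26.8] Rz row [ 0.023  0.038 -0.999] yaw 1.389 F [-0.5 -0.2 -1.9] tq [-0.14  0.11  0.01] 20.1 9.65
```

View pics/c9.png

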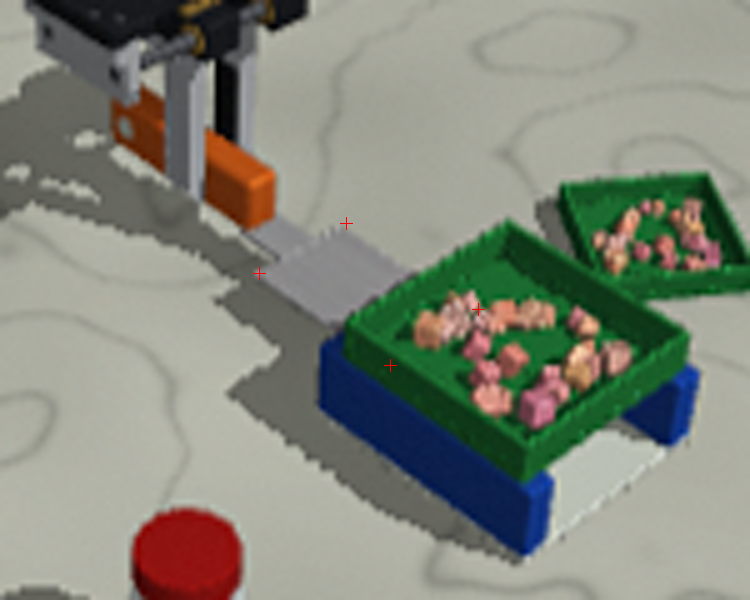

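View pics/w9.png

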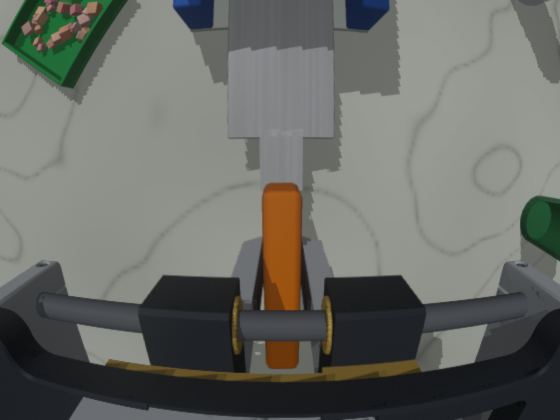

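The blade is entering centred: rail inner edges at columns 214 and 347, blade from 228 to 333.

Call:
apply_moves --series '[{"x": 0.4,"y": 0,"z": 0.02,"twist": 0,"grip": -1},{"x": 0.5,"y": 0,"z": 0.02,"twist": 0,"grip": -1},{"x": 0.5,"y": 0,"z": 0.02,"twist": 0,"grip": -1},{"x": 0.4,"y": 0,"z": 0.02,"twist": 0,"grip": -1},{"x": 0,"y": 0,"z": 0,"twist": 0,"grip": -1}]'

```text
time: 10.25
tool_pos: [547.8, -6.6, 25.6]
eef_rot: [0.771, 0.636, 0.02, 0.01]
contact_force: [0.1, 0.8, -0.4]
opening: 19.6
```

```bash
python3 chk.py; python3 - <<'E'
from fit import *
p=wpose(); np.savez('w10.npz',p=p[0],R=p[1]); cv2.imwrite('pics/w10.png',manip.read_camera('wrist'))
E
```

```text
stand frame grip,blade,tip,corners
 [[-135.1   -3.    20.8]
 [ -25.1   -3.7   23.8]
 [  19.9   -4.1   20.8]
 [ -69.8   26.5   20.5]
 [  20.2   25.9   20.5]
 [  19.7  -34.1   21.1]]
tcp [547.8  -6.6  25.6] Rz row [ 0.017  0.041 -0.999] yaw 1.379 F [ 0.1  0.8 -0.4] tq [-0.16  0.14 -0.05] 19.6 10.25
```

View pics/w10.png

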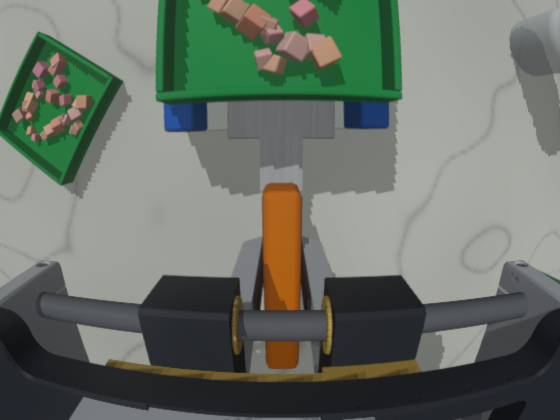

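```bash
python3 - <<'E'
from fit import *
d=np.load('w10.npz');p=(d['p'],d['R'])
S=np.array([568.5,128.5,1.388]);c,s=np.cos(S[2]),np.sin(S[2]);M=np.array([[c,-s,0],[s,c,0],[0,0,1]])
f=lambda px,z:((wrays(px,z,p)-[S[0],S[1],0])@M).round(1)
print('tray near bottom L,R',f([(157,100),(401,98)],45)); print('tray rim',f([(157,91),(400,90)],67))
print('rail near inner (base)',f([(207,130),(346,128)],0),f([(207,130),(346,128)],45))
cv2.imwrite('pics/w10c.png',cv2.resize(cv2.imread('pics/w10.png')[70:150,140:420],None,fx=2.8,fy=2.8,interpolation=2))
print(spat(p,BL)@M*0+((spat(p,BL)-[S[0],S[1],0])@M).round(1)); print(wproj(spat(p,BL),p))
E
```

```text
tray near bottom L,R [[-48.   59.6  45. ]
 [-47.9 -64.9  45. ]]
tray rim [[-46.7  51.9  67. ]
 [-46.9 -55.   67. ]]
rail near inner (base) [[-64.2  42.3   0. ]
 [-64.  -45.9   0. ]] [[-64.9  33.8  45. ]
 [-64.7 -35.   45. ]]
[[-69.8  26.6  23.5]
 [ 20.2  25.9  23.5]
 [ 19.7 -34.1  24.1]
 [-70.3 -33.4  24.1]]
[[227.11098113 138.59673581]
 [228.3383366  -11.54937684]
 [332.26578329 -10.68857743]
 [334.43800707 138.15272061]]
```

View pics/w10c.png

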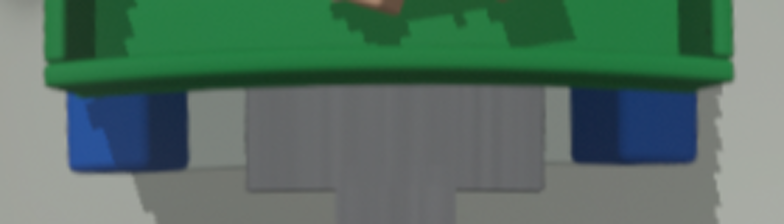

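Call:
apply_moves --series '[{"x": 0.3,"y": -0.05,"z": 0.01,"twist": -0.005,"grip": -1},{"x": 0.3,"y": 0,"z": 0.01,"twist": 0,"grip": -1},{"x": 0,"y": 0,"z": 0,"twist": 0,"grip": -1}]'

```text
time: 10.6
tool_pos: [550.1, 13.6, 25.5]
eef_rot: [0.77, 0.638, 0.019, 0.012]
contact_force: [0.4, 0.6, -1.6]
opening: 19.7
```

```bash
python3 chk.py; python3 - <<'E'
from fit import *
p=wpose(); np.savez('w11.npz',p=p[0],R=p[1]); cv2.imwrite('pics/w11.png',manip.read_camera('wrist'))
E
```

```text
stand frame grip,blade,tip,corners
 [[-114.8   -1.6   20.6]
 [  -4.8   -1.9   23.3]
 [  40.2   -2.    20.1]
 [ -49.8   28.2   20.1]
 [  40.2   28.    19.8]
 [  40.1  -32.    20.4]]
tcp [550.1  13.6  25.5] Rz row [ 0.014  0.042 -0.999] yaw 1.383 F [ 0.4  0.6 -1.6] tq [-0.09  0.14  0.02] 19.7 10.6
```

View pics/w11.png

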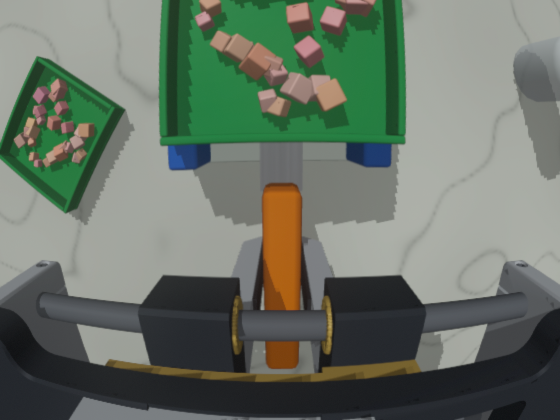

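Call:
apply_moves --series '[{"x": 0.24,"y": 0,"z": 0,"twist": 0,"grip": -1},{"x": 0,"y": 0,"z": 0,"twist": 0,"grip": -1},{"x": 0,"y": 0,"z": -0.1,"twist": 0,"grip": -1},{"x": 0,"y": 0,"z": 0,"twist": 0,"grip": -1}]'

```text
time: 11.05
tool_pos: [551.6, 21.4, 30.0]
eef_rot: [0.771, 0.637, 0.018, 0.013]
contact_force: [-0.3, 0.2, -0.8]
opening: 19.7
```

```bash
python3 chk.py; python3 - <<'E'
from fit import *
p=wpose(); np.savez('w12.npz',p=p[0],R=p[1]); cv2.imwrite('pics/w12.png',manip.read_camera('wrist'))
im=manip.read_camera('scene'); cv2.imwrite('pics/c12.png',cv2.resize(im[140:270,240:400],None,fx=4.5,fy=4.5,interpolation=2))
E
```

```text
stand frame grip,blade,tip,corners
 [[-106.9   -1.7   25.2]
 [   3.2   -2.2   27.6]
 [  48.1   -2.5   24.4]
 [ -41.7   28.    24.5]
 [  48.3   27.5   24.1]
 [  48.   -32.5   24.7]]
tcp [551.6  21.4  30. ] Rz row [ 0.012  0.043 -0.999] yaw 1.381 F [-0.3  0.2 -0.8] tq [-0.13  0.13 -0.01] 19.7 11.05
```

View pics/w12.png

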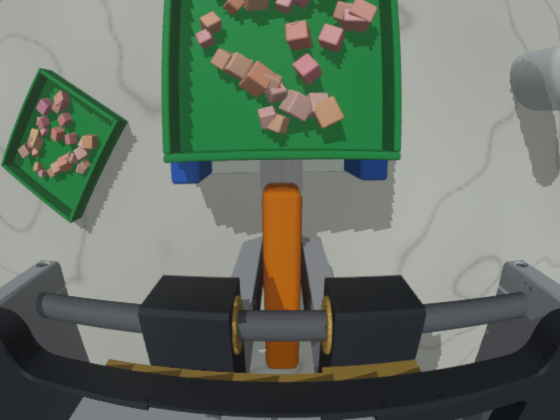

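View pics/c12.png

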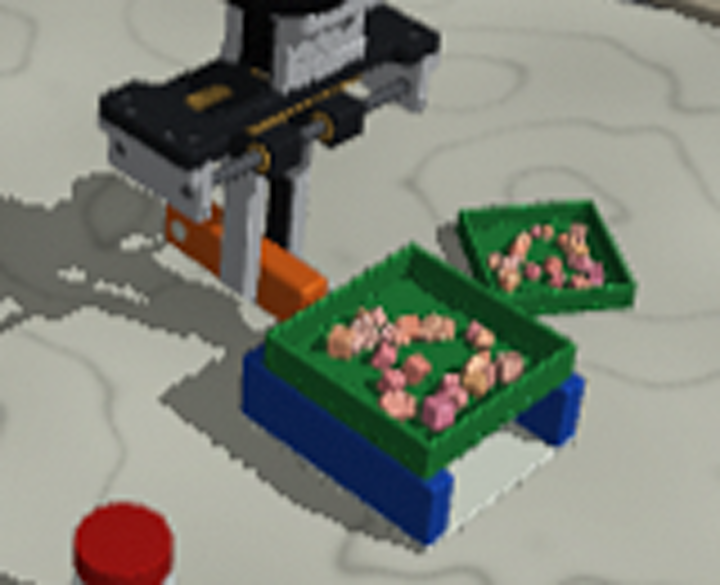

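Call:
apply_moves --series '[{"x": 0.03,"y": 0,"z": -0.12,"twist": 0,"grip": -1},{"x": 0,"y": 0,"z": -0.12,"twist": 0,"grip": -1},{"x": 0,"y": 0,"z": -0.1,"twist": 0,"grip": -1},{"x": 0,"y": 0,"z": 0,"twist": 0,"grip": -1}]'

```text
time: 11.55
tool_pos: [550.9, 21.7, 44.7]
eef_rot: [0.771, 0.636, 0.018, 0.013]
contact_force: [0.1, -1.0, 0.3]
opening: 19.3
```

```bash
python3 chk.py
```

```text
stand frame grip,blade,tip,corners
 [[-106.6   -1.    39.8]
 [   3.4   -1.6   42.3]
 [  48.3   -1.9   39. ]
 [ -41.5   28.6   39.2]
 [  48.5   28.1   38.7]
 [  48.2  -31.9   39.3]]
tcp [550.9  21.7  44.7] Rz row [ 0.012  0.042 -0.999] yaw 1.38 F [ 0.1 -1.   0.3] tq [-0.12  0.11  0.03] 19.3 11.55
```

Call:
apply_moves --series '[{"x": 0,"y": 0,"z": -0.08,"twist": 0,"grip": -1},{"x": 0,"y": 0,"z": -0.1,"twist": 0,"grip": -1},{"x": 0,"y": 0,"z": -0.1,"twist": 0,"grip": -1},{"x": 0,"y": 0,"z": -0.1,"twist": 0,"grip": -1},{"x": 0,"y": 0,"z": 0,"twist": 0,"grip": -1}]' --force 58

```text
time: 12.05
tool_pos: [549.7, 21.6, 61.0]
eef_rot: [0.771, 0.636, 0.018, 0.012]
contact_force: [-0.3, 0.1, -2.7]
opening: 19.5
```

```bash
python3 chk.py; python3 - <<'E'
from fit import *
cv2.imwrite('pics/w13.png',manip.read_camera('wrist'))
im=manip.read_camera('scene'); cv2.imwrite('pics/c13.png',cv2.resize(im[140:270,240:400],None,fx=4.5,fy=4.5,interpolation=2))
E
```

```text
stand frame grip,blade,tip,corners
 [[-107.     0.2   56.2]
 [   3.    -0.4   58.6]
 [  48.    -0.7   55.3]
 [ -41.8   29.8   55.5]
 [  48.2   29.3   55. ]
 [  47.8  -30.7   55.6]]
tcp [549.7  21.6  61. ] Rz row [ 0.011  0.042 -0.999] yaw 1.38 F [-0.3  0.1 -2.7] tq [-0.24  0.13  0.  ] 19.5 12.05
```

View pics/w13.png

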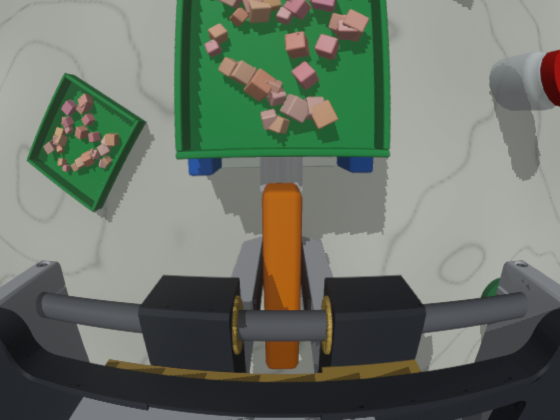

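View pics/c13.png

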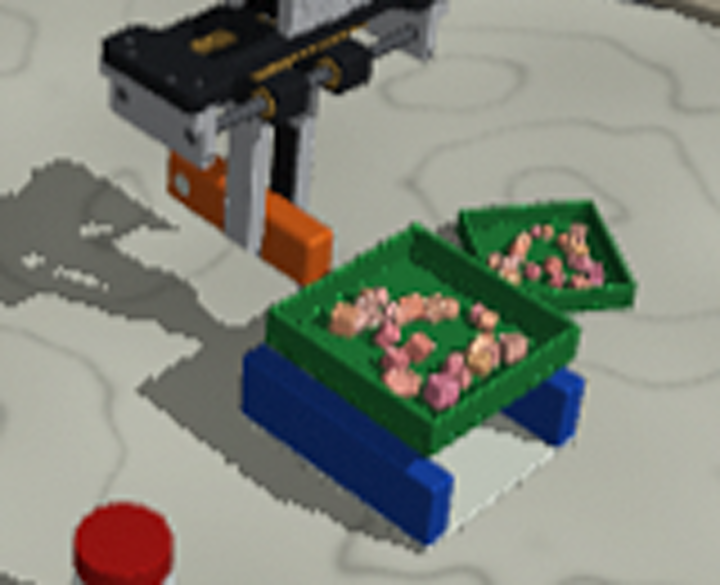

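The tray is off the rails and level, at (425,335) in the crop. I'll keep lifting.

Call:
apply_moves --series '[{"x": 0,"y": 0,"z": -0.12,"twist": 0,"grip": -1},{"x": 0,"y": 0,"z": -0.18,"twist": 0,"grip": -1},{"x": 0,"y": 0,"z": -0.2,"twist": 0,"grip": -1},{"x": 0,"y": 0,"z": -0.2,"twist": 0,"grip": -1},{"x": 0,"y": 0,"z": -0.2,"twist": 0,"grip": -1},{"x": 0,"y": 0,"z": -0.15,"twist": 0,"grip": -1},{"x": 0,"y": 0,"z": -0.1,"twist": 0,"grip": -1},{"x": 0,"y": 0,"z": 0,"twist": 0,"grip": -1}]'

```text
time: 12.95
tool_pos: [547.4, 21.5, 111.2]
eef_rot: [0.771, 0.636, 0.018, 0.012]
contact_force: [-0.6, -0.8, -1.8]
opening: 19.9
```

```bash
python3 chk.py
```

```text
stand frame grip,blade,tip,corners
 [[-107.5    2.4  106.3]
 [   2.5    1.8  108.7]
 [  47.4    1.5  105.5]
 [ -42.4   32.1  105.7]
 [  47.6   31.5  105.2]
 [  47.3  -28.5  105.8]]
tcp [547.4  21.5 111.2] Rz row [ 0.011  0.041 -0.999] yaw 1.38 F [-0.6 -0.8 -1.8] tq [-0.22  0.18 -0.04] 19.9 12.95
```

Call:
apply_moves --series '[{"x": 0,"y": 0,"z": -0.12,"twist": 0,"grip": -1},{"x": 0,"y": 0,"z": -0.18,"twist": 0,"grip": -1},{"x": 0,"y": 0,"z": -0.2,"twist": 0,"grip": -1},{"x": 0,"y": 0,"z": -0.15,"twist": 0,"grip": -1},{"x": 0,"y": 0,"z": -0.1,"twist": 0,"grip": -1},{"x": 0,"y": 0,"z": -0.05,"twist": 0,"grip": -1},{"x": 0,"y": 0,"z": 0,"twist": 0,"grip": -1},{"x": 0,"y": 0,"z": 0,"twist": 0,"grip": -1},{"x": 0,"y": 0,"z": 0,"twist": 0,"grip": -1}]'

```text
time: 13.85
tool_pos: [545.4, 21.4, 145.6]
eef_rot: [0.771, 0.636, 0.017, 0.012]
contact_force: [0.4, 0.6, -2.1]
opening: 19.5
```

```bash
python3 chk.py; python3 - <<'E'
from fit import *
cv2.imwrite('pics/w14.png',manip.read_camera('wrist'))
p=wpose();im=manip.read_camera('scene'); cv2.imwrite('pics/c14.png',im);draw(im,'scene',[],240,110,160,150,4,'pics/c14c.png')
cv2.imwrite('pics/s14.png',manip.read_camera('side'))
E
python3 chk.py|tail -1
```

```text
stand frame grip,blade,tip,corners
 [[-108.     4.5  140.8]
 [   2.1    3.9  143.1]
 [  47.     3.6  139.9]
 [ -42.8   34.1  140.1]
 [  47.2   33.6  139.6]
 [  46.9  -26.4  140.1]]
tcp [545.4  21.4 145.6] Rz row [ 0.011  0.04  -0.999] yaw 1.38 F [ 0.4  0.6 -2.1] tq [-0.22  0.13  0.04] 19.5 13.85
tcp [545.3  21.4 145.5] Rz row [ 0.011  0.04  -0.999] yaw 1.38 F [ 0.6 -0.4 -1.8] tq [-0.26  0.18 -0.03] 19.6 14.0
```

View pics/w14.png

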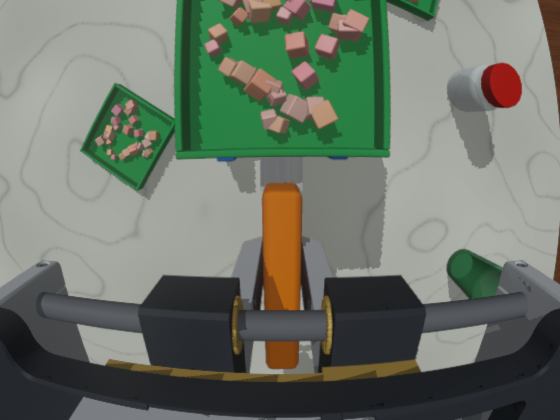

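View pics/c14c.png

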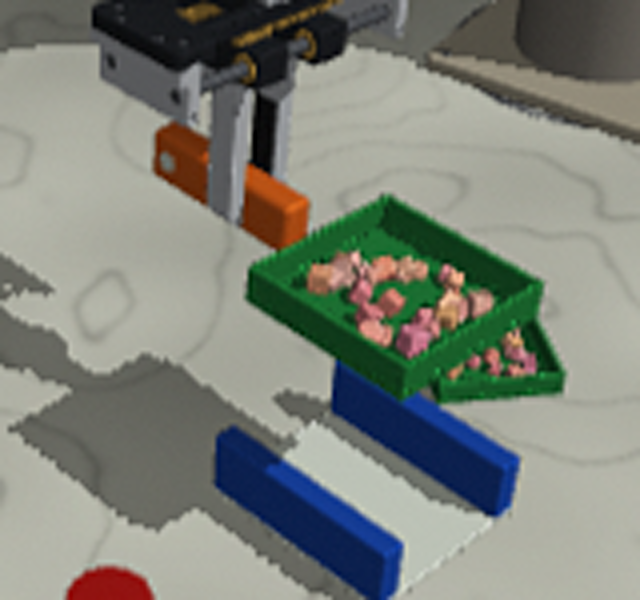

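View pics/c14.png

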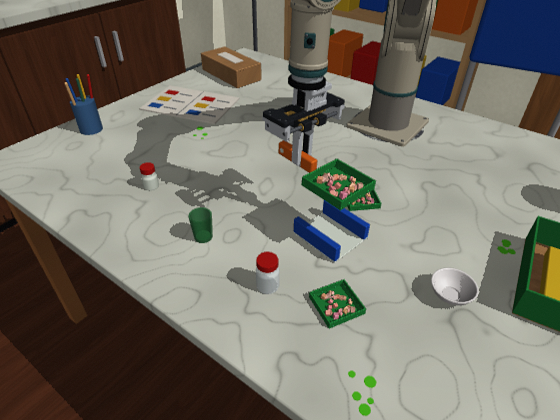

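The tray sits on the blade at about z 143 mm and is level. It hasn't shifted in the wrist view since liftoff, and the bystanders in the scene picture stand where they did at the start. I'm handing in.

```bash
python3 -c "
from plant import manip
print(manip.job_done()); o=manip.observe(); print(o['time'],o['tool_pos'],o['opening'])"
```

```text
the job is handed in; nothing more can be done
None
the job is handed in; nothing more can be done
```

The green tray is up on the spatula blade and I've handed the job in; the interface gives no verdict.

**What I did:** I gripped the spatula handle at 55 N, later raised to 58 N. I slid the blade in from the near end of the channel and stopped about 4 mm short of the tray's centre. Then I lifted the tray straight up. The clock stood at about 14 s of the 58 s allowed.

**Last checks before handing in:**
- **Height:** the blade's upper face, and so the tray's underside, is at about 143 mm. That is roughly 98 mm above the stand.
- **Level:** spatula tilt is about 0.01 rad by arm position, and the tray looks level in the scene picture.
- **No slipping:** the tray is in the same place in the wrist pictures from just after liftoff and at the end.
- **Grip:** the fingers hold the handle at 19.6 mm opening, with about 2 N of load on the wrist. The arm was still.
- **Surroundings:** the bottles, bowl and beaker look unmoved in the scene picture. The robot does not appear to touch the tray.

**Disagreements:**
- **Stand and tray position:** the scene and wrist fits differed by 4–5 mm. I used the last close wrist pictures to centre the blade.
- **Arm tilt:** the arm drifted to about 0.04 rad of tilt on the way. Most of that was already there when I gripped the spatula, so the blade stayed nearly flat.

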